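# Clip the toddler's snack box shut

## Task

Close the toddler's snack box for nursery: press the slightly raised lid down until it is fully seated, and only then fold down each of the three orange clip flaps until it lies fully home, hanging straight down beside the box. Feel for the stops and press gently, because the plastic cracks under more than 25 N, and leave the drying rack, the jar and the spoon alone.

Things in the scene. Friction and masses are not known exactly. Their poses are not given: they have to be found in the camera images.
- snackbox: Frosted snack box on a soft mat (fixed, but sinks about 1 mm per 6 N pressed down), 132 mm deep (its x), 152 wide (y), 78 tall; origin: centre of its underside, z up; its -x side faces roughly the robot. Lid 140 x 160 x 8 mm, hinged along the far (+x) top edge. Orange clip flaps on the lid's near (-x), left (+y) and right (-y) edges. More than 25 N on box, lid or clips cracks them.
- lid (a joint): Lid angle in rad: 0 = fully seated on the box (hard stop), positive = front edge raised, about an axis along the box's y at (70, 0, 78) mm. Starts 0.05 to 0.10 open. Stiff hinge: it stays where it is left and moves under about 2 to 4 N of downward push at lid_press.
- lid_press (a point): Point on the top surface of the lid, on its middle line, 20 mm in from the near edge: a good place to press down. Top surface is at box z = 86 mm when the lid is seated.
- mount_near (a point): Middle of the lid's near (-x) edge, half-way up its thickness (box (-70, 0, 82) mm when seated). The clip's hinge pin is parallel to this edge, at this height, 4 to 14 mm outward from this point (slack in the moulding: differs from clip to clip and is not measured, so where the flap stops must be felt).
- mount_left (a point): The same for the lid's left (+y) edge (box (0, 80, 82) mm when seated).
- mount_right (a point): The same for the lid's right (-y) edge (box (0, -80, 82) mm when seated).
- clip_near (a joint): Near flap angle, rad: 0 = fully home (hanging straight down, hard stop), 1.57 = level, sticking out. Starts 1.0 to 1.7. Plate 50 mm wide, free edge 35 mm from the pin; on its outer face a thumb pad 44 mm wide, 22 to 35 mm from the pin, whose face lies 9 mm outward of the pin when home. Stiff, stays where left; pressed on the pad it moves at about 4 to 5 N; past home force rises steeply.
- clip_left (a joint): The same for the left (+y) clip flap.
- clip_right (a joint): The same for the right (-y) clip flap.
- rack: Pale plastic drying rack, fixed, 150 x 200 mm and about 200 mm tall with two yellow plates and a navy divided plate standing in it, to the left of the box; origin at the centre of its underside. Leave alone.
- jar: Loose glass jar with steel screw lid, 76 mm across, 130 mm tall, to the right of the box; origin at the centre of its underside. Leave alone.
- spoon: Loose grey spoon 220 mm long, lying flat on the worktop to the right; origin on its underside near the middle. Leave alone.
Mind the look-alikes: they are no part of the job. There is more than one size of the snackbox; the job needs the middle-sized.

How it is judged:
By the outcome, as a careful person would: the job done as asked, in the order asked, and still so for the second after the job is handed in, with the robot touching nothing.
It also fails if it takes over 72 s, if anything falls off the work surface, if the arm or the gripper's body presses on something with over 40 N, if the wrist force passes 120 N, or if a joint passes its speed limit or range.

## Robot

A 6-joint arm with a two-finger parallel gripper is mounted at the origin on the work surface. World frame = base frame: x ahead of the robot, y to its left, z up, the work surface at z = 0. Lengths are in mm, angles in rad, forces in N, time in s.
With the tool pointing down it reaches from about 300 to 750 mm from the base axis. Payload 8.5 kg.
Tool frame: the origin (TCP) lies at the very end of the fingers, on their centre line; the grasp point (between the pads) lies 19 mm behind it; z points along the fingers, y is the direction in which the jaws open and shut (so a half turn about z gives the same grasp; the last joint's range is limited). The gripper opens to 85 mm and grips with 20 to 120 N. Pads are 22 mm wide; open, the fingers measure 114 mm over their backs; the gripper's body (76 mm by 85 mm) begins 54 mm behind the grasp point. The pads swing forward as they close: fully open they stand 13 mm farther back than shut.
Start: joints at [1.052, 0.381, 1.297, -0, 1.464, -0.215], TCP at [164.523, 524.798, 231.322] pointing down, gripper open.
Joint ranges: [-3.11, 3.11], [-0.89, 2.33], [0.22, 2.48], [-1.42, 4.56], [0.17, 2.85], [-2.88, 2.88]. Speed limits (rad/s): [2.39, 2.39, 3.14, 3.14, 3.14, 3.14].

## Interface

Orientations are given as a 3x3 rotation matrix whose columns are the frame's x, y, z axes.
In Python, from cell import * gives the robot as it stands.
- The arm moves only by the shell command python3 -m pendant 'ROWS' [FORCE]. ROWS is JSON, a list of rows, each a list of 5 numbers: the closure, from -1 (fully open) to 1 (shut), then the shift along the world's x, y, z in m, then the turn about the world's z in degrees. In form: [[gripper, dx, dy, dz, turn], ...]. A call has exactly 10 rows; each row is the pose to reach, as a shift and turn from the pose commanded when the call began; what a row does not reach only later rows make up. A row lasts 1/8 s, in which the tool goes at most 62.5 mm and 10.7 degrees, less where a joint would pass 70% of its speed; a pose out of reach is approached as far as the arm can. A call with a gripper value outside its range is refused whole. The fingers move at their own pace and stop on an object; FORCE is the grip in N (left out, the last holds). Time passes only in rows, so rows that repeat a pose let the fingers close, or fill a call up. It gives the time, the measured TCP pose, the force and the opening at its end, in the units of the state.
- read_state(): the state, without advancing time (a new reading comes with each control period).
- camera(name): name is "scene" or "top"; returns a dict with "pixels" (420x560x3 uint8, red, green, blue), "depth" (420x560 float32, mm along the optical axis (not along the pixel's ray), 0 where there is no reading), "mtx" (3x3 intrinsics, pixels), "dist_coeffs" ([k1, k2, p1, p2, k3] as OpenCV has them; the pictures are not rectified), "position" and "attitude" of the camera in the world. Camera axes: x right, y up, looking along -z (the intrinsics and any distortion apply to the point x, -y, -z); pixel columns grow to the right and rows downward; lengths in mm; the calibration is good to about 2 mm. A picture is of the moment at which its call begins.
- close_job(): hands the job in, once; it reports no verdict.
The state is a dict: "t": time; "q": joint angles; "qd": joint speeds; "joint_torque": joint torques, N m; "position": TCP position; "eef_rot": TCP orientation; "wrist_force": force on the tool from outside, world axes, zero at the start; "wrist_torque": the same for the moment, N m; "gripper_width": opening from 0.0 (shut) to 1.0 (fully open).
Only numpy, scipy, OpenCV 4.12 (cv2) and the standard library are available. Lean on these libraries where they do the work, as an engineer would, in place of code of your own. Each camera call takes 0.05 s, during which the arm holds its last target.

## Working session

There is one attempt and no reset: what is moved stays moved. The work goes in short steps, Python scripts to look and compute and a shell command to move; the robot and the scene stay as the last step left them, time stands still between calls to the robot, and variables do not carry over. Pictures are saved under pics/ and viewed, and the job is handed in when it is done.

```bash
ls; mkdir -p pics
python3 - <<'E'
from cell import *
import cv2,numpy as np
for n in("scene","top"):
    c=camera(n); cv2.imwrite(f"pics/{n}0.png",c["pixels"][:,:,::-1]); np.savez(f"{n}0.npz",**c)
    print(n,c["mtx"],c["dist_coeffs"],c["position"],c["attitude"])
s=read_state();print(s)
E
```

```text
pics
scene [[526.79204838   0.         279.03624261]
 [  0.         526.79204838 219.68614854]
 [  0.           0.           1.        ]] [-0.15617226  0.          0.          0.          0.        ] [1455.09386765  516.46210111 1314.61012359] [[-0.47017926 -0.68202519  0.56015453]
 [ 0.88256982 -0.36233056  0.29964493]
 [-0.00140429  0.63526231  0.77229516]]
top [[497.79151146   0.         292.91360384]
 [  0.         497.79151146 207.42084396]
 [  0.           0.           1.        ]] [-0.18004704  0.          0.          0.          0.        ] [ 469.92597061   12.7293276  1320.77885371] [[ 0.01880088  0.99621728 -0.08483898]
 [-0.99963543  0.01708489 -0.02090746]
 [-0.01937891  0.08520113  0.9961753 ]]
{'t': 0.1, 'q': array([ 1.05172165e+00,  3.81156748e-01,  1.29816195e+00,  2.28469918e-05,
        1.46358396e+00, -2.15318772e-01]), 'qd': array([-1.39123625e-03, -2.23054045e-06, -2.68901525e-03,  3.94767297e-04,
        8.87865101e-04,  5.67700574e-04]), 'joint_torque': array([ 3.36637750e-03, -4.49227417e+01, -2.31656277e+01, -2.35928528e-04,
        3.71790185e-03,  3.19213268e-05]), 'position': array([164.38599619, 524.59343223, 230.76617335]), 'eef_rot': array([[-9.54218971e-01,  2.99108186e-01, -6.69586382e-04],
       [ 2.99108783e-01,  9.54218354e-01, -1.12617962e-03],
       [ 3.02082073e-04, -1.27490112e-03, -9.99999142e-01]]), 'wrist_force': array([ 0.13358235,  0.37871826, -0.50017644]), 'wrist_torque': array([-0.01946439,  0.02001456, -0.01807253]), 'gripper_width': 0.9988298458237346}
```

View pics/scene0.png

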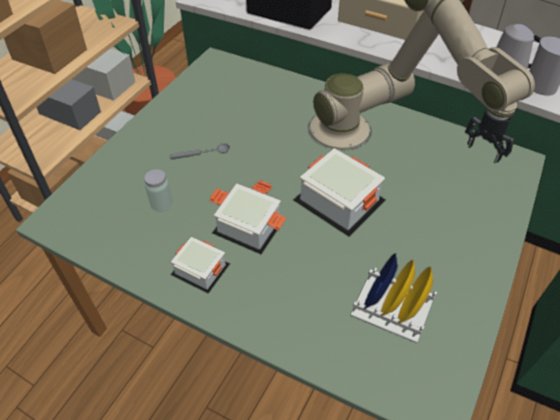

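View pics/top0.png

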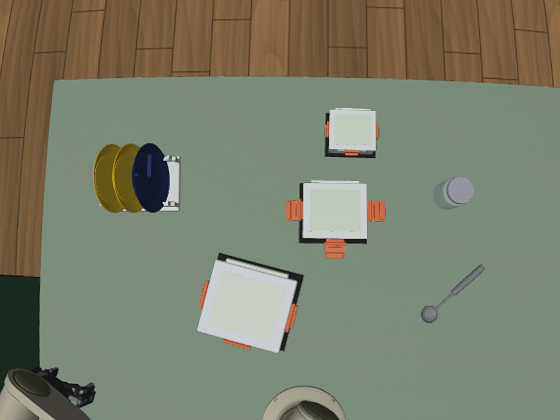

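The top view shows the middle-sized box at about (335,211), with its clips at (294,211), (335,249) and (376,211). The small box is at (352,132), the large one at (250,303), the jar at (455,191) and the spoon at (455,293).

```bash
cat > h.py <<'E'
import numpy as np,cv2
def cloud(c):
    K=c["mtx"];d=c["dist_coeffs"];D=c["depth"];H,W=D.shape
    u,v=np.meshgrid(np.arange(W),np.arange(H))
    p=cv2.undistortPoints(np.stack([u,v],-1).reshape(-1,1,2).astype(np.float64),K,d).reshape(H,W,2)
    pc=np.stack([p[...,0]*D,-p[...,1]*D,-D],-1)
    P=pc@np.array(c["attitude"]).T+c["position"]
    P[D<=0]=np.nan
    return P
E
python3 - <<'E'
from h import *
c=dict(np.load("top0.npz")); P=cloud(c)
rgb=c["pixels"].astype(int)
big=cv2.resize(c["pixels"][165:275,270:400,::-1],None,fx=6,fy=5.4,interpolation=cv2.INTER_CUBIC);cv2.imwrite("pics/crop0.png",big)
hsv=cv2.cvtColor(c["pixels"],cv2.COLOR_RGB2HSV)
reg=np.zeros(P.shape[:2],bool);reg[170:265,280:395]=1
or_=reg&(hsv[...,1]>150)&(hsv[...,2]>120)
n,l,st,ce=cv2.connectedComponentsWithStats(or_.astype(np.uint8))
for i in range(1,n):
    if st[i,4]>20:
        m=l==i;q=P[m];print(st[i],ce[i],np.nanmedian(q,0),np.nanmin(q,0),np.nanmax(q,0))
lid=reg&(P[...,2]>70)&~or_
n,l,st,ce=cv2.connectedComponentsWithStats(lid.astype(np.uint8))
i=1+np.argmax(st[1:,4]);m=l==i;q=P[m];print(st[i])
print(np.nanmin(q,0),np.nanmax(q,0))
A=np.c_[q[:,:2],np.ones(len(q))];print(np.linalg.lstsq(A,q[:,2],rcond=None)[0], )
print(cv2.minAreaRect(q[:,:2].astype(np.float32)))
print("table z", np.nanmedian(P[280:300,380:400,2]), 'jar',P[191,460],'small',P[132,352])
for r in (180,183,186,190,200,210,220,230,236,240,243,246,250,254,258): print(r,P[r,335].round(1))
for r in range(284,392,4): print(r,P[211,r].round(1))
E
```

```text
[286 199  17  22 313] [294.22044728 209.97444089] [568.49795934  35.64052047  86.82641453] [543.43739942  15.63972199  77.43602556] [595.96520411  55.86396289  96.38582932]
[367 200  18  22 323] [375.84520124 210.73684211] [ 569.40566797 -168.31521335   89.55272233] [ 544.10429898 -188.44645756   81.76886031] [ 596.9961843  -145.84856016  100.14586913]
[324 239  22  19 330] [334.60606061 247.21212121] [478.46582563 -66.12421531  94.49100275] [453.68064653 -91.06751381  84.6269777 ] [498.50029021 -39.50228666 103.45237574]
[ 302  180   67   59 3735]
[ 499.7750598  -148.32137511   74.96879704] [648.14452861  16.30925571 102.9987307 ]
[-9.30043212e-02  9.99824905e-04  1.44481432e+02]
((573.9171142578125, -66.28570556640625), (146.79661560058594, 164.60960388183594), 0.8968074917793274)
table z -1.059899581148784 jar [ 618.70974127 -370.20572826  129.31243364] small [ 774.23977099 -109.41302484   66.23665571]
180 [646.4 -65.7  81.6]
183 [638.4 -65.5  84.5]
186 [630.8 -65.6  84.9]
190 [620.4 -65.5  87.4]
200 [595.2 -65.7  88.7]
210 [570.1 -65.9  90.2]
220 [545.  -65.9  95.3]
230 [520.3 -6
[... 168 characters left out ...]
3.6  -2.8]
284 [572.5  64.1  -1.2]
288 [565.6  50.6  90.1]
292 [566.2  40.8  84.8]
296 [566.5  30.8  83.7]
300 [566.2  20.8  89.9]
304 [565.9  10.9  94.8]
308 [566.3   1.   92.5]
312 [566.2  -8.8  95.7]
316 [566.4 -18.7  94.8]
320 [566.9 -28.7  91.3]
324 [566.7 -38.4  96.5]
328 [567.2 -48.5  91.1]
332 [567.2 -58.3  94.3]
336 [567.8 -68.5  88.9]
340 [567.7 -78.3  91.3]
344 [567.9 -88.3  90.8]
348 [568.2 -98.2  90.1]
352 [ 568.6 -108.5   87.1]
356 [ 568.2 -117.7   94.3]
360 [ 568.5 -127.9   92.1]
364 [ 568.8 -138.1   90.1]
368 [ 569.2 -148.4   87.9]
372 [ 569.2 -158.2   89.3]
376 [ 569.3 -167.9   91.2]
380 [ 568.9 -177.    97.2]
384 [ 569.1 -187.    97. ]
388 [ 5.771e+02 -2.135e+02  4.000e-01]
```

View pics/crop0.png

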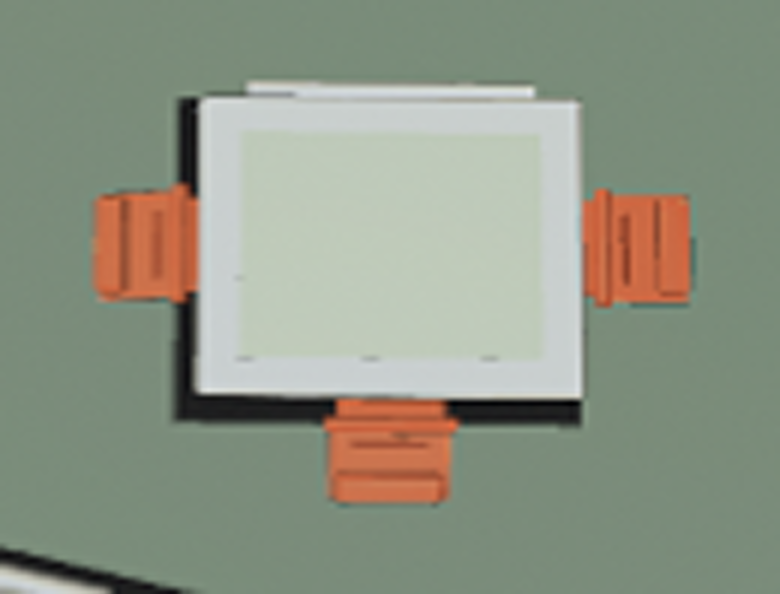

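```bash
python3 -m pendant '[[1,0.02,-0.03,0,-5],[1,0.05,-0.08,0,-13],[1,0.08,-0.13,0,-22],[1,0.11,-0.18,0,-30],[1,0.14,-0.23,0,-38],[1,0.17,-0.28,0,-46],[1,0.20,-0.33,0,-54],[1,0.23,-0.38,0,-62],[1,0.26,-0.43,0,-70],[1,0.28,-0.465,0,-72.6]]' 40 && python3 -m pendant '[[1,0.02,-0.035,-0.01,0],[1,0.045,-0.07,-0.03,0],[1,0.065,-0.105,-0.05,0],[1,0.0755,-0.1258,-0.08,0],[1,0.0755,-0.1258,-0.1,0],[1,0.0755,-0.1258,-0.11,0],[1,0.0755,-0.1258,-0.118,0],[1,0.0755,-0.1258,-0.12,0],[1,0.0755,-0.1258,-0.12,0],[1,0.0755,-0.1258,-0.12,0]]'
```

```text
t: 1.35
position: [445.3, 57.6, 231.1]
eef_rot: [[0.004, 1.0, -0.0], [1.0, -0.004, 0.0], [0.0, -0.0, -1.0]]
wrist_force: [0.1, 0.8, -0.0]
gripper_width: 0.003
t: 2.6
position: [520.2, -66.0, 111.8]
eef_rot: [[-0.0, 1.0, 0.001], [1.0, 0.0, -0.0], [-0.0, 0.001, -1.0]]
wrist_force: [0.6, -0.7, -0.6]
gripper_width: -0.001
```

```bash
python3 -m pendant '[[1,0,0,-0.006,0],[1,0,0,-0.01,0],[1,0,0,-0.012,0],[1,0,0,-0.013,0],[1,0,0,-0.014,0],[1,0,0,-0.015,0],[1,0,0,-0.016,0],[1,0,0,-0.017,0],[1,0,0,-0.018,0],[1,0,0,-0.019,0]]'
```

```text
t: 3.85
position: [520.0, -66.0, 92.3]
eef_rot: [[0.0, 1.0, -0.0], [1.0, -0.0, 0.0], [0.0, -0.0, -1.0]]
wrist_force: [-0.9, 0.1, 2.0]
gripper_width: 0.002
```

Contact is made and the lid is moving at about 2 N. I'll continue in small steps.

```bash
python3 -m pendant '[[1,0,0,-0.0005,0],[1,0,0,-0.001,0],[1,0,0,-0.0015,0],[1,0,0,-0.002,0],[1,0,0,-0.0025,0],[1,0,0,-0.003,0],[1,0,0,-0.0035,0],[1,0,0,-0.004,0],[1,0,0,-0.0045,0],[1,0,0,-0.005,0]]'
```

```text
t: 5.1
position: [520.0, -66.0, 87.3]
eef_rot: [[0.0, 1.0, 0.0], [1.0, -0.0, 0.0], [0.0, 0.0, -1.0]]
wrist_force: [-1.3, 0.0, 2.3]
gripper_width: 0.003
```

```bash
python3 -m pendant '[[1,0,0,-0.0002,0],[1,0,0,-0.0004,0],[1,0,0,-0.0006,0],[1,0,0,-0.0008,0],[1,0,0,-0.001,0],[1,0,0,-0.001,0],[1,0,0,-0.001,0],[1,0,0,-0.001,0],[1,0,0,-0.001,0],[1,0,0,-0.001,0]]'
```

```text
t: 6.35
position: [520.0, -66.0, 86.3]
eef_rot: [[0.0, 1.0, 0.0], [1.0, -0.0, 0.0], [0.0, 0.0, -1.0]]
wrist_force: [-0.7, 0.9, 1.7]
gripper_width: -0.002
```

```bash
python3 -m pendant '[[1,0,0,-0.0002,0],[1,0,0,-0.0004,0],[1,0,0,-0.0006,0],[1,0,0,-0.0008,0],[1,0,0,-0.001,0],[1,0,0,-0.0012,0],[1,0,0,-0.0013,0],[1,0,0,-0.0013,0],[1,0,0,-0.0013,0],[1,0,0,-0.0013,0]]'
```

```text
t: 7.6
position: [520.1, -66.0, 85.3]
eef_rot: [[0.0, 1.0, 0.0], [1.0, -0.0, -0.0], [-0.0, 0.0, -1.0]]
wrist_force: [-3.0, 0.5, 6.1]
gripper_width: -0.0
```

```bash
python3 -m pendant '[[1,0,0,-0.0003,0],[1,0,0,-0.0005,0],[1,0,0,-0.0007,0],[1,0,0,-0.001,0],[1,0,0,-0.001,0],[1,0,0,-0.001,0],[1,0,0,-0.001,0],[1,0,0,-0.001,0],[1,0,0,-0.001,0],[1,0,0,-0.001,0]]'
```

```text
t: 8.85
position: [520.1, -66.0, 84.6]
eef_rot: [[0.0, 1.0, 0.001], [1.0, -0.0, -0.0], [-0.0, 0.001, -1.0]]
wrist_force: [-4.1, 1.2, 9.3]
gripper_width: -0.001
```

```bash
python3 -m pendant '[[1,0,0,-0.0003,0],[1,0,0,-0.0005,0],[1,0,0,-0.0007,0],[1,0,0,-0.0007,0],[1,0,0,-0.0007,0],[1,0,0,-0.0007,0],[1,0,0,-0.0007,0],[1,0,0,-0.0007,0],[1,0,0,-0.0007,0],[1,0,0,-0.0007,0]]'
python3 - <<'E'
from cell import *
print(read_state()['wrist_force'])
E
```

```text
t: 10.1
position: [520.1, -66.0, 84.1]
eef_rot: [[0.0, 1.0, 0.001], [1.0, -0.0, -0.0], [-0.0, 0.001, -1.0]]
wrist_force: [-3.8, 1.1, 11.8]
gripper_width: 0.001
[-3.76728431  1.14551077 11.78660129]
```

```bash
python3 -m pendant '[[1,0,0,0.01,0],[1,0,0,0.03,0],[1,0,0,0.06,0],[1,-0.03,0.04,0.08,0],[1,-0.07,0.08,0.08,0],[1,-0.1,0.12,0.08,0],[1,-0.1,0.17,0.08,0],[1,-0.1,0.2,0.08,0],[1,-0.1,0.2,0.08,0],[1,-0.1,0.2,0.08,0]]'
python3 - <<'E'
from cell import *
from h import *
c=camera("top");np.savez("top1.npz",**c);P=cloud(c)
cv2.imwrite("pics/crop1.png",cv2.resize(c["pixels"][165:275,270:400,::-1],None,fx=6,fy=5.4,interpolation=cv2.INTER_CUBIC))
q=P[184:238,306:363].reshape(-1,3);q=q[abs(q[:,2]-87)<12]
print(np.linalg.lstsq(np.c_[q[:,:2]-[570,-66],np.ones(len(q))],q[:,2],rcond=None)[0])
c=camera("scene");np.savez("scene1.npz",**c)
cv2.imwrite("pics/sc1.png",cv2.resize(c["pixels"][170:260,200:300,::-1],None,fx=6,fy=6,interpolation=cv2.INTER_CUBIC))
E
```

```text
t: 11.35
position: [420.1, 133.7, 163.3]
eef_rot: [[0.0, 1.0, 0.0], [1.0, -0.0, -0.0], [-0.0, 0.0, -1.0]]
wrist_force: [0.7, -0.2, 0.6]
gripper_width: 0.0
[-3.32150495e-04  1.91859284e-03  8.55329567e+01]
```

View pics/crop1.png

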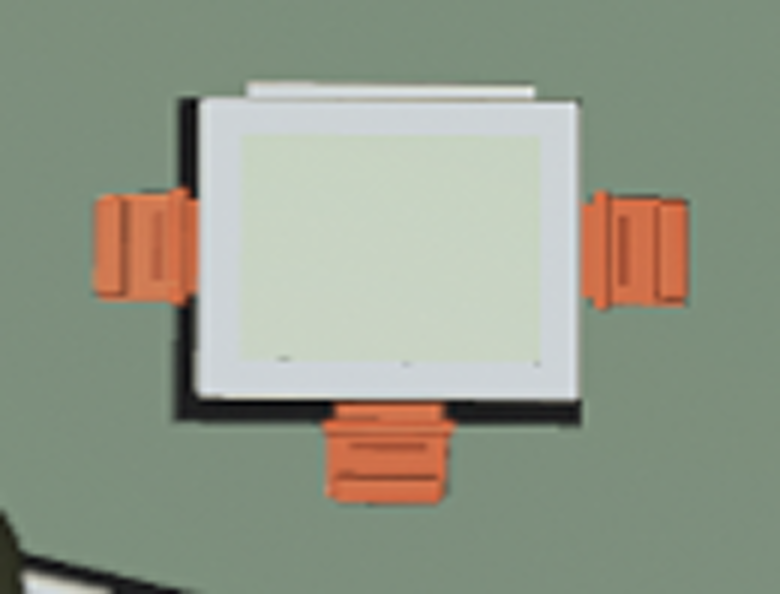

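View pics/sc1.png

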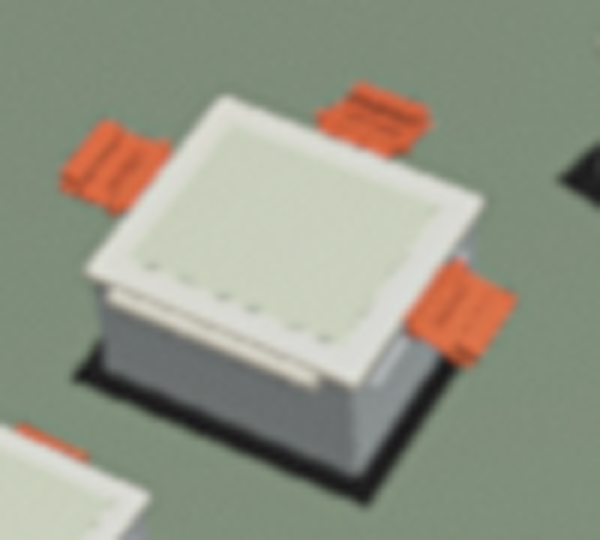

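The lid plane fit now reads level (slope 0.000), top at z≈85.5, so it is seated. All three flaps are still sticking out. Next I'll measure the lid edges and clip pins.

```bash
cat >> h.py <<'E'
def ray(c,u,v,z):
    p=cv2.undistortPoints(np.array([[[u,v]]],float),c["mtx"],c["dist_coeffs"])[0,0]
    d=np.array(c["attitude"])@[p[0],-p[1],-1]; o=np.array(c["position"])
    return (o+d*(z-o[2])/d[2]).round(1)
E
python3 - <<'E'
from h import *
c=dict(np.load("top1.npz"));P=cloud(c)
f=lambda x,y,z:print((x,y),ray(c,(x+.5)/6-.5+270,(y+.5)/5.4-.5+165,z))
print("lid corners");[f(*a) for a in((200,98,86),(580,100,86),(196,397,86),(579,399,86))]
print("pins L R N");[f(*a) for a in((181,247,86),(602,250,86),(389,427,86))]
print("free L R N");[f(*a) for a in((95,247,85),(687,253,85),(388,502,85))]
hsv=cv2.cvtColor(c["pixels"],cv2.COLOR_RGB2HSV)
o=(hsv[...,1]>150)&(hsv[...,2]>120)
for nm,sl,ax in(("L",np.s_[200:220,286:303],1),("R",np.s_[202:220,368:384],1),("N",np.s_[239:257,327:343],0)):
    q=P[sl][o[sl]];q=q[np.isfinite(q[:,2])&(q[:,2]>50)]
    b=np.round(q[:,ax]/5)*5
    print(nm,[(k,round(float(np.median(q[b==k,2])),1)) for k in np.unique(b)])
E
```

```text
lid corners
(200, 98) [637.5  14.8  86. ]
(580, 100) [ 639.3 -143.9   86. ]
(196, 397) [499.2  14.1  86. ]
(579, 399) [ 500.9 -144.4   86. ]
pins L R N
(181, 247) [568.1  21.5  86. ]
(602, 250) [ 569.7 -153.4   86. ]
(389, 427) [486.8 -65.8  86. ]
free L R N
(95, 247) [567.6  57.2  85. ]
(687, 253) [ 569.  -189.2   85. ]
(388, 502) [452.4 -66.   85. ]
L [(np.float64(15.0), 82.8), (np.float64(20.0), 82.8), (np.float64(25.0), 83.8), (np.float64(30.0), 81.6), (np.float64(35.0), 78.7), (np.float64(40.0), 77.7), (np.float64(45.0), 77.9), (np.float64(50.0), 82.2), (np.float64(55.0), 81.3)]
R [(np.float64(-185.0), 89.5), (np.float64(-180.0), 88.3), (np.float64(-175.0), 85.2), (np.float64(-170.0), 82.0), (np.float64(-165.0), 82.6), (np.float64(-160.0), 82.4), (np.float64(-155.0), 83.3), (np.float64(-150.0), 83.4)]
N [(np.float64(455.0), 79.6), (np.float64(460.0), 80.6), (np.float64(465.0), 76.9), (np.float64(470.0), 76.4), (np.float64(475.0), 77.7), (np.float64(480.0), 80.3), (np.float64(485.0), 83.2), (np.float64(490.0), 82.9), (np.float64(495.0), 83.3)]
```

```bash
python3 -m pendant '[[1,0.03,-0.01,0,0],[1,0.07,-0.03,0,0],[1,0.11,-0.055,0,0],[1,0.14,-0.077,-0.01,0],[1,0.148,-0.077,-0.03,0],[1,0.148,-0.077,-0.045,0],[1,0.148,-0.077,-0.055,0],[1,0.148,-0.077,-0.062,0],[1,0.148,-0.077,-0.063,0],[1,0.148,-0.077,-0.063,0]]'
```

```text
t: 12.7
position: [568.1, 57.1, 100.8]
eef_rot: [[-0.0, 1.0, 0.001], [1.0, 0.0, -0.0], [-0.0, 0.001, -1.0]]
wrist_force: [-0.2, -0.0, -0.6]
gripper_width: -0.005
```

```bash
python3 -m pendant '[[1,0,0,-0.002,0],[1,0,0,-0.004,0],[1,0,0,-0.006,0],[1,0,0,-0.008,0],[1,0,0,-0.01,0],[1,0,0,-0.012,0],[1,0,0,-0.014,0],[1,0,0,-0.016,0],[1,0,0,-0.018,0],[1,0,0,-0.02,0]]'
```

```text
t: 13.95
position: [568.2, 57.0, 80.6]
eef_rot: [[0.0, 1.0, 0.001], [1.0, -0.0, -0.0], [-0.0, 0.001, -1.0]]
wrist_force: [-1.1, -0.6, 4.7]
gripper_width: 0.002
```

```bash
python3 -m pendant '[[1,0,0,-0.002,0],[1,0,0,-0.004,0],[1,0,0,-0.006,0],[1,0,0,-0.008,0],[1,0,0,-0.01,0],[1,0,0,-0.012,0],[1,0,0,-0.014,0],[1,0,0,-0.016,0],[1,0,0,-0.018,0],[1,0,0,-0.02,0]]'
```

```text
t: 15.2
position: [568.0, 57.1, 60.2]
eef_rot: [[0.0, 1.0, -0.0], [1.0, -0.0, 0.0], [0.0, -0.0, -1.0]]
wrist_force: [-0.5, 1.5, 4.5]
gripper_width: 0.001
```

```bash
python3 -m pendant '[[1,0,0,-0.002,0],[1,0,0,-0.004,0],[1,0,0,-0.006,0],[1,0,0,-0.008,0],[1,0,0,-0.01,0],[1,0,-0.002,-0.01,0],[1,0,-0.004,-0.01,0],[1,0,-0.006,-0.01,0],[1,0,-0.008,-0.01,0],[1,0,-0.009,-0.01,0]]'
```

```text
t: 16.45
position: [567.2, 48.6, 49.5]
eef_rot: [[0.0, 1.0, -0.002], [1.0, -0.0, 0.001], [0.001, -0.002, -1.0]]
wrist_force: [0.1, 5.3, -1.6]
gripper_width: 0.002
```

```bash
python3 -m pendant '[[1,0,-0.0005,0,0],[1,0,-0.001,0,0],[1,0,-0.0015,0,0],[1,0,-0.002,0,0],[1,0,-0.0025,0,0],[1,0,-0.003,0,0],[1,0,-0.0035,0,0],[1,0,-0.004,0,0],[1,0,-0.0045,0,0],[1,0,-0.005,0,0]]'
```

```text
t: 17.7
position: [567.5, 43.4, 49.7]
eef_rot: [[0.0, 1.0, -0.002], [1.0, -0.0, 0.001], [0.001, -0.002, -1.0]]
wrist_force: [0.3, 5.1, -4.0]
gripper_width: -0.001
```

The flap drags the fingertip down (fz −4), so I'll let the tip follow it downward and avoid lifting the lid.

```bash
python3 -m pendant '[[1,0,0,-0.0005,0],[1,0,-0.0003,-0.001,0],[1,0,-0.0006,-0.0013,0],[1,0,-0.0009,-0.0016,0],[1,0,-0.0012,-0.0019,0],[1,0,-0.0015,-0.0022,0],[1,0,-0.0015,-0.0022,0],[1,0,-0.0015,-0.0022,0],[1,0,-0.0015,-0.0022,0],[1,0,-0.0015,-0.0022,0]]'
```

```text
t: 18.95
position: [568.1, 41.4, 48.2]
eef_rot: [[0.0, 1.0, 0.0], [1.0, -0.0, -0.0], [-0.0, 0.0, -1.0]]
wrist_force: [-3.3, 3.8, 0.5]
gripper_width: 0.001
```

```bash
python3 -m pendant '[[1,0,-0.0003,-0.0002,0],[1,0,-0.0006,-0.0003,0],[1,0,-0.0009,-0.0004,0],[1,0,-0.0012,-0.0005,0],[1,0,-0.0015,-0.0006,0],[1,0,-0.0015,-0.0006,0],[1,0,-0.0015,-0.0006,0],[1,0,-0.0015,-0.0006,0],[1,0,-0.0015,-0.0006,0],[1,0,-0.0015,-0.0006,0]]'
```

```text
t: 20.2
position: [568.1, 40.5, 47.6]
eef_rot: [[0.0, 1.0, 0.0], [1.0, -0.0, 0.001], [0.001, 0.0, -1.0]]
wrist_force: [-2.0, 7.5, 1.4]
gripper_width: 0.002
```

```bash
python3 -m pendant '[[1,0,-0.0002,-0.0001,0],[1,0,-0.0004,-0.0001,0],[1,0,-0.0006,-0.0002,0],[1,0,-0.0008,-0.0002,0],[1,0,-0.0008,-0.0002,0],[1,0,-0.0008,-0.0002,0],[1,0,-0.0008,-0.0002,0],[1,0,-0.0008,-0.0002,0],[1,0,-0.0008,-0.0002,0],[1,0,-0.0008,-0.0002,0]]'
```

```text
t: 21.45
position: [568.0, 40.3, 47.4]
eef_rot: [[0.0, 1.0, 0.0], [1.0, -0.0, 0.002], [0.002, 0.0, -1.0]]
wrist_force: [-3.0, 10.1, 2.7]
gripper_width: -0.001
```

```bash
python3 -m pendant '[[1,0,-0.0002,0,0],[1,0,-0.0004,0,0],[1,0,-0.0006,0,0],[1,0,-0.0008,0,0],[1,0,-0.001,0,0],[1,0,-0.001,0,0],[1,0,-0.001,0,0],[1,0,-0.001,0,0],[1,0,-0.001,0,0],[1,0,-0.001,0,0]]'
```

```text
t: 22.7
position: [568.0, 40.1, 47.4]
eef_rot: [[-0.0, 1.0, 0.0], [1.0, 0.0, 0.003], [0.003, 0.0, -1.0]]
wrist_force: [-1.5, 14.0, 2.1]
gripper_width: 0.003
```

```bash
python3 -m pendant '[[1,0,0.01,0,0],[1,0,0.03,0,0],[1,0,0.04,0.02,0],[1,0,0.04,0.06,0],[1,0,0.02,0.09,0],[1,0,-0.03,0.1,0],[1,0,-0.08,0.1,0],[1,0,-0.13,0.1,0],[1,0.001,-0.18,0.1,0],[1,0.001,-0.2,0.1,0]]'
python3 - <<'E'
from cell import *
from h import *
c=camera("scene");np.savez("scene2.npz",**c)
cv2.imwrite("pics/sc2.png",cv2.resize(c["pixels"][170:260,200:300,::-1],None,fx=6,fy=6,interpolation=cv2.INTER_CUBIC))
E
```

```text
t: 23.95
position: [569.3, -163.8, 147.3]
eef_rot: [[0.002, 1.0, 0.0], [1.0, -0.002, -0.001], [-0.001, 0.0, -1.0]]
wrist_force: [0.2, 0.4, 0.4]
gripper_width: -0.005
```

View pics/sc2.png

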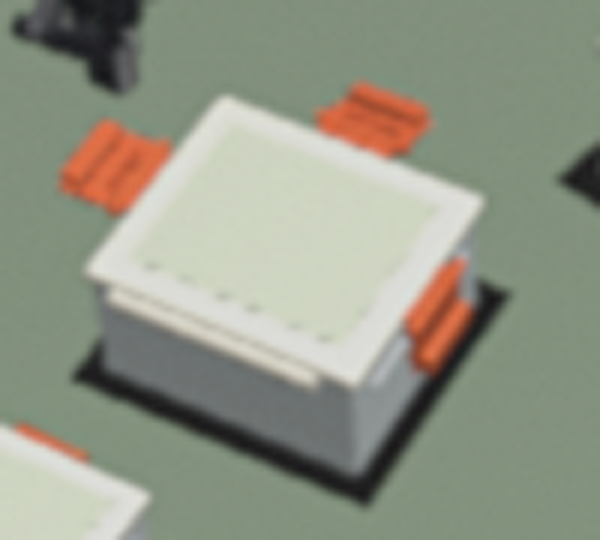

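The crop shows the left clip, at about (440,315), hanging home, and the lid looks unchanged. The right clip is next.

```bash
python3 -m pendant '[[1,0,-0.015,-0.01,0],[1,0,-0.027,-0.025,0],[1,0,-0.027,-0.04,0],[1,0,-0.027,-0.046,0],[1,0,-0.027,-0.05,0],[1,0,-0.027,-0.053,0],[1,0,-0.027,-0.056,0],[1,0,-0.027,-0.059,0],[1,0,-0.027,-0.062,0],[1,0,-0.027,-0.065,0]]'
```

```text
t: 25.25
position: [569.3, -189.8, 83.0]
eef_rot: [[0.0, 1.0, 0.001], [1.0, -0.0, -0.002], [-0.002, 0.001, -1.0]]
wrist_force: [-1.5, -4.7, 5.2]
gripper_width: -0.003
```

```bash
python3 -m pendant '[[1,0,0,-0.002,0],[1,0,0,-0.004,0],[1,0,0,-0.006,0],[1,0,0,-0.008,0],[1,0,0,-0.01,0],[1,0,0,-0.012,0],[1,0,0,-0.014,0],[1,0,0,-0.016,0],[1,0,0,-0.018,0],[1,0,0,-0.02,0]]'
```

```text
t: 26.5
position: [569.0, -188.9, 62.2]
eef_rot: [[0.0, 1.0, -0.0], [1.0, -0.0, -0.0], [-0.0, -0.0, -1.0]]
wrist_force: [0.5, -1.0, 3.7]
gripper_width: 0.001
```

```bash
python3 -m pendant '[[1,0,0,-0.003,0],[1,0,0,-0.006,0],[1,0,0,-0.009,0],[1,0,0,-0.012,0],[1,0,0.001,-0.013,0],[1,0,0.003,-0.013,0],[1,0,0.005,-0.013,0],[1,0,0.007,-0.0133,0],[1,0,0.009,-0.0136,0],[1,0,0.01,-0.014,0]]'
```

```text
t: 27.75
position: [568.7, -178.9, 47.9]
eef_rot: [[0.0, 1.0, -0.001], [1.0, -0.0, -0.0], [-0.0, -0.001, -1.0]]
wrist_force: [-0.5, -4.6, -3.4]
gripper_width: -0.001
```

```bash
python3 -m pendant '[[1,0,0.0005,-0.0005,0],[1,0,0.001,-0.0008,0],[1,0,0.0015,-0.001,0],[1,0,0.002,-0.0012,0],[1,0,0.0025,-0.0014,0],[1,0,0.003,-0.0016,0],[1,0,0.0033,-0.0018,0],[1,0,0.0036,-0.002,0],[1,0,0.0038,-0.002,0],[1,0,0.004,-0.002,0]]'
```

```text
t: 29.0
position: [568.9, -174.9, 46.3]
eef_rot: [[0.0, 1.0, -0.0], [1.0, -0.0, -0.0], [-0.0, -0.0, -1.0]]
wrist_force: [-2.9, -5.1, -3.2]
gripper_width: 0.001
```

```bash
python3 -m pendant '[[1,0,0.0002,-0.0005,0],[1,0,0.0004,-0.001,0],[1,0,0.0006,-0.0013,0],[1,0,0.0009,-0.0014,0],[1,0,0.0012,-0.0015,0],[1,0,0.0015,-0.0016,0],[1,0,0.0015,-0.0016,0],[1,0,0.0015,-0.0016,0],[1,0,0.0015,-0.0016,0],[1,0,0.0015,-0.0016,0]]'
```

```text
t: 30.25
position: [569.1, -174.6, 45.5]
eef_rot: [[0.0, 1.0, 0.001], [1.0, -0.0, -0.002], [-0.002, 0.001, -1.0]]
wrist_force: [-4.1, -10.2, 1.6]
gripper_width: 0.002
```

```bash
python3 -m pendant '[[1,0,0.0003,-0.0002,0],[1,0,0.0006,-0.0003,0],[1,0,0.0009,-0.0004,0],[1,0,0.0012,-0.0005,0],[1,0,0.0012,-0.0005,0],[1,0,0.0012,-0.0005,0],[1,0,0.0012,-0.0005,0],[1,0,0.0012,-0.0005,0],[1,0,0.0012,-0.0005,0],[1,0,0.0012,-0.0005,0]]'
```

```text
t: 31.5
position: [569.1, -174.4, 45.2]
eef_rot: [[0.0, 1.0, 0.001], [1.0, -0.0, -0.004], [-0.004, 0.001, -1.0]]
wrist_force: [-5.9, -14.3, 1.5]
gripper_width: -0.003
```

```bash
python3 -m pendant '[[1,0,-0.01,0,0],[1,0,-0.03,0,0],[1,0,-0.035,0.02,8],[1,0,-0.035,0.06,18],[1,-0.02,-0.02,0.1,28],[1,-0.05,0.01,0.106,38],[1,-0.08,0.05,0.106,48],[1,-0.1,0.08,0.106,58],[1,-0.118,0.1,0.106,68],[1,-0.118,0.106,0.106,78]]'
python3 - <<'E'
from cell import *
from h import *
c=camera("scene")
cv2.imwrite("pics/sc3.png",cv2.resize(c["pixels"][170:260,200:300,::-1],None,fx=6,fy=6,interpolation=cv2.INTER_CUBIC))
E
```

```text
t: 32.75
position: [450.3, -65.3, 150.6]
eef_rot: [[-0.979, 0.202, 0.0], [0.202, 0.979, 0.001], [0.0, 0.001, -1.0]]
wrist_force: [-0.5, -0.7, -0.3]
gripper_width: 0.002
```

View pics/sc3.png

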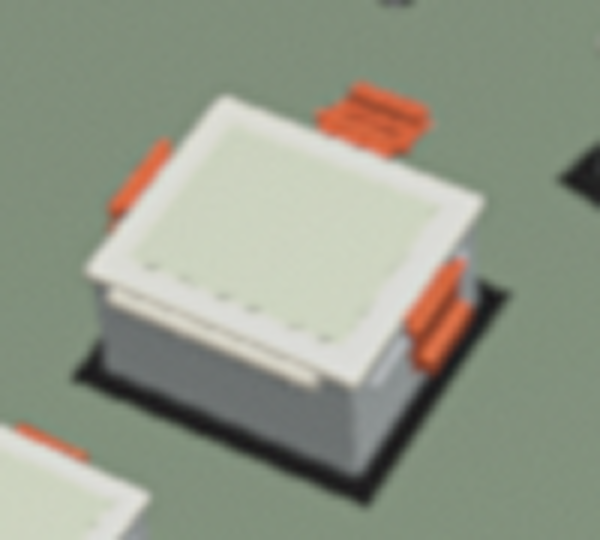

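The right clip, at (140,185), is down too. The near clip is next, starting with the rest of the turn.

```bash
python3 -m pendant '[[1,0.001,0,-0.015,8],[1,0.001,0,-0.03,12],[1,0.001,0,-0.043,12],[1,0.001,0,-0.048,12],[1,0.001,0,-0.052,12],[1,0.001,0,-0.055,12],[1,0.001,0,-0.058,12],[1,0.001,0,-0.061,12],[1,0.001,0,-0.064,12],[1,0.001,0,-0.067,12]]'
```

```text
t: 34.05
position: [452.1, -66.1, 83.1]
eef_rot: [[-1.0, 0.0, 0.0], [0.0, 1.0, -0.0], [-0.0, -0.0, -1.0]]
wrist_force: [0.3, 0.5, -0.4]
gripper_width: -0.001
```

```bash
python3 -m pendant '[[1,0,0,-0.002,0],[1,0,0,-0.004,0],[1,0,0,-0.006,0],[1,0,0,-0.008,0],[1,0,0,-0.01,0],[1,0,0,-0.012,0],[1,0,0,-0.014,0],[1,0,0,-0.016,0],[1,0,0,-0.018,0],[1,0,0,-0.02,0]]'
```

```text
t: 35.3
position: [451.9, -66.1, 63.0]
eef_rot: [[-1.0, 0.0, -0.0], [0.0, 1.0, 0.0], [0.0, 0.0, -1.0]]
wrist_force: [0.7, -0.2, 4.1]
gripper_width: 0.005
```

```bash
python3 -m pendant '[[1,0,0,-0.003,0],[1,0,0,-0.006,0],[1,0,0,-0.009,0],[1,0,0,-0.012,0],[1,0.001,0,-0.014,0],[1,0.003,0,-0.0145,0],[1,0.005,0,-0.015,0],[1,0.007,0,-0.0155,0],[1,0.008,0,-0.016,0],[1,0.009,0,-0.0165,0]]'
```

```text
t: 36.55
position: [459.2, -65.6, 45.7]
eef_rot: [[-1.0, -0.0, -0.005], [-0.0, 1.0, 0.001], [0.005, 0.001, -1.0]]
wrist_force: [-6.9, -0.3, -4.7]
gripper_width: 0.0
```

```bash
python3 -m pendant '[[1,0.0005,0,-0.0003,0],[1,0.001,0,-0.0006,0],[1,0.0015,0,-0.0009,0],[1,0.002,0,-0.0012,0],[1,0.0025,0,-0.0014,0],[1,0.0028,0,-0.0016,0],[1,0.003,0,-0.0018,0],[1,0.003,0,-0.0018,0],[1,0.003,0,-0.0018,0],[1,0.003,0,-0.0018,0]]'
```

```text
t: 37.8
position: [462.6, -65.6, 44.1]
eef_rot: [[-1.0, -0.0, -0.004], [-0.0, 1.0, 0.001], [0.004, 0.001, -1.0]]
wrist_force: [-5.6, -0.0, -4.3]
gripper_width: 0.002
```

```bash
cat > lid.py <<'E'
from cell import *
from h import *
for k in range(2):
    c=camera("top");P=cloud(c)
    q=P[186:236,308:361].reshape(-1,3);q=q[abs(q[:,2]-87)<12]
    print(len(q),np.linalg.lstsq(np.c_[q[:,:2]-[570,-66],np.ones(len(q))],q[:,2],rcond=None)[0])
s=read_state();print(s['wrist_force'],s['position'])
E
python3 lid.py
```

```text
2400 [-5.04186017e-03 -8.16442793e-06  8.62793980e+01]
2400 [-2.51330177e-03  4.06250238e-04  8.63475440e+01]
[-5.7970506  -0.72545588 -3.50204207] [462.60350042 -65.59054301  44.07118083]
```

The upward friction (fz about −4 N) may have lifted the lid slightly. I'll back off and press the lid again before finishing this clip.

```bash
python3 -m pendant '[[1,-0.008,0,-0.001,0],[1,-0.025,0,0,0],[1,-0.025,0,0.03,0],[1,-0.02,0,0.07,0],[1,0.01,0,0.085,0],[1,0.04,0,0.085,0],[1,0.056,0,0.075,0],[1,0.056,0,0.06,0],[1,0.056,0,0.05,0],[1,0.056,0,0.046,0]]'; python3 lid.py
```

```text
t: 39.15
position: [519.5, -66.0, 90.1]
eef_rot: [[-1.0, 0.0, -0.001], [0.0, 1.0, 0.001], [0.001, 0.0, -1.0]]
wrist_force: [-0.8, -0.5, -0.8]
gripper_width: -0.003
889 [-7.99319885e-03  3.09239029e-03  8.57462245e+01]
883 [-6.65694121e-03  1.96895169e-03  8.57243802e+01]
[-0.48500359 -0.22822835  0.01441789] [519.7551748  -66.10216873  90.61321166]
```

```bash
python3 -m pendant '[[1,0,0,-0.001,0],[1,0,0,-0.002,0],[1,0,0,-0.003,0],[1,0,0,-0.0035,0],[1,0,0,-0.004,0],[1,0,0,-0.0045,0],[1,0,0,-0.005,0],[1,0,0,-0.0055,0],[1,0,0,-0.006,0],[1,0,0,-0.006,0]]'
```

```text
t: 40.5
position: [520.1, -66.1, 85.3]
eef_rot: [[-1.0, 0.0, 0.0], [0.0, 1.0, -0.0], [-0.0, -0.0, -1.0]]
wrist_force: [-1.3, -0.0, 5.5]
gripper_width: -0.005
```

```bash
python3 -m pendant '[[1,0,0,-0.0003,0],[1,0,0,-0.0006,0],[1,0,0,-0.0009,0],[1,0,0,-0.0012,0],[1,0,0,-0.0015,0],[1,0,0,-0.0016,0],[1,0,0,-0.0016,0],[1,0,0,-0.0016,0],[1,0,0,-0.0016,0],[1,0,0,-0.0016,0]]'
```

```text
t: 41.75
position: [520.1, -66.1, 84.2]
eef_rot: [[-1.0, -0.0, 0.001], [-0.0, 1.0, -0.0], [-0.001, -0.0, -1.0]]
wrist_force: [-3.0, -0.4, 11.6]
gripper_width: -0.003
```

```bash
python3 -m pendant '[[1,0,0,0.01,0],[1,-0.005,0,0.035,0],[1,-0.03,0,0.045,0],[1,-0.06,0,0.045,0],[1,-0.07,0,0.03,0],[1,-0.07,0,0,0],[1,-0.07,0,-0.022,0],[1,-0.07,0,-0.027,0],[1,-0.066,0,-0.028,0],[1,-0.062,0,-0.028,0]]'; python3 lid.py
```

```text
t: 43.0
position: [458.8, -66.3, 56.1]
eef_rot: [[-1.0, 0.0, 0.002], [0.0, 1.0, -0.001], [-0.002, -0.001, -1.0]]
wrist_force: [-0.1, 0.8, 0.5]
gripper_width: 0.002
2468 [-3.38995372e-03  9.82714549e-04  8.57407027e+01]
2463 [-1.63360047e-03  1.39767820e-03  8.55818091e+01]
[-0.23617404  0.04083928  0.06670194] [458.87499078 -66.27451254  55.96768188]
```

```bash
python3 -m pendant '[[1,0.001,0,0,0],[1,0.002,0,-0.001,0],[1,0.003,0,-0.002,0],[1,0.0035,0,-0.003,0],[1,0.004,0,-0.004,0],[1,0.0045,0,-0.005,0],[1,0.005,0,-0.0055,0],[1,0.0055,0,-0.006,0],[1,0.006,0,-0.0065,0],[1,0.0065,0,-0.007,0]]'
```

```text
t: 44.35
position: [464.4, -66.1, 48.3]
eef_rot: [[-1.0, 0.0, -0.0], [0.0, 1.0, 0.0], [0.0, 0.0, -1.0]]
wrist_force: [-2.7, -0.3, 2.4]
gripper_width: 0.002
```

Now fz is positive, so the tip presses the clip and lid downward, as wanted.

```bash
python3 -m pendant '[[1,0.0004,0,-0.0004,0],[1,0.0008,0,-0.0008,0],[1,0.0012,0,-0.0012,0],[1,0.0015,0,-0.0015,0],[1,0.0018,0,-0.0018,0],[1,0.002,0,-0.002,0],[1,0.002,0,-0.002,0],[1,0.002,0,-0.002,0],[1,0.002,0,-0.002,0],[1,0.002,0,-0.002,0]]'
```

```text
t: 45.6
position: [466.5, -66.1, 46.3]
eef_rot: [[-1.0, 0.0, -0.0], [0.0, 1.0, 0.0], [0.0, 0.0, -1.0]]
wrist_force: [-2.3, 0.5, 2.7]
gripper_width: -0.003
```

```bash
python3 -m pendant '[[1,0.0003,0,-0.0003,0],[1,0.0006,0,-0.0006,0],[1,0.0009,0,-0.0009,0],[1,0.0012,0,-0.0012,0],[1,0.0012,0,-0.0012,0],[1,0.0012,0,-0.0012,0],[1,0.0012,0,-0.0012,0],[1,0.0012,0,-0.0012,0],[1,0.0012,0,-0.0012,0],[1,0.0012,0,-0.0012,0]]'
```

```text
t: 46.85
position: [467.8, -66.1, 45.1]
eef_rot: [[-1.0, 0.0, 0.0], [0.0, 1.0, -0.0], [-0.0, -0.0, -1.0]]
wrist_force: [-2.4, 0.1, 2.3]
gripper_width: -0.002
```

```bash
python3 -m pendant '[[1,0.0003,0,-0.0001,0],[1,0.0006,0,-0.0003,0],[1,0.0009,0,-0.0005,0],[1,0.0012,0,-0.0007,0],[1,0.0015,0,-0.0009,0],[1,0.0015,0,-0.0009,0],[1,0.0015,0,-0.0009,0],[1,0.0015,0,-0.0009,0],[1,0.0015,0,-0.0009,0],[1,0.0015,0,-0.0009,0]]'
```

```text
t: 48.1
position: [468.9, -66.0, 44.2]
eef_rot: [[-1.0, 0.0, -0.001], [0.0, 1.0, 0.0], [0.001, 0.0, -1.0]]
wrist_force: [-4.7, -0.5, 3.9]
gripper_width: 0.0
```

```bash
python3 -m pendant '[[1,0.0003,0,-0.0001,0],[1,0.0006,0,-0.0002,0],[1,0.0009,0,-0.0003,0],[1,0.0012,0,-0.0004,0],[1,0.0015,0,-0.0005,0],[1,0.0015,0,-0.0005,0],[1,0.0015,0,-0.0005,0],[1,0.0015,0,-0.0005,0],[1,0.0015,0,-0.0005,0],[1,0.0015,0,-0.0005,0]]'
```

```text
t: 49.35
position: [469.1, -65.9, 43.5]
eef_rot: [[-1.0, -0.0, -0.004], [-0.0, 1.0, 0.0], [0.004, 0.0, -1.0]]
wrist_force: [-9.9, -2.5, 5.5]
gripper_width: 0.0
```

```bash
python3 -m pendant '[[1,0.0003,0,0,0],[1,0.0006,0,-0.0001,0],[1,0.0009,0,-0.0001,0],[1,0.0011,0,-0.0001,0],[1,0.0011,0,-0.0001,0],[1,0.0011,0,-0.0001,0],[1,0.0011,0,-0.0001,0],[1,0.0011,0,-0.0001,0],[1,0.0011,0,-0.0001,0],[1,0.0011,0,-0.0001,0]]'
```

```text
t: 50.6
position: [469.3, -65.8, 43.3]
eef_rot: [[-1.0, -0.0, -0.006], [-0.0, 1.0, 0.001], [0.006, 0.001, -1.0]]
wrist_force: [-14.3, -2.0, 7.4]
gripper_width: -0.003
```

The stop was felt (14 N, steep). Retracting outward and checking.

```bash
python3 -m pendant '[[1,-0.01,0,0,0],[1,-0.03,0,0,0],[1,-0.04,0,0.02,0],[1,-0.04,0,0.07,0],[1,-0.06,0,0.12,0],[1,-0.08,0,0.17,0],[1,-0.1,0,0.19,0],[1,-0.1,0,0.2,0],[1,-0.1,0,0.2,0],[1,-0.1,0,0.2,0]]'; python3 lid.py
python3 - <<'E'
from cell import *
from h import *
c=camera("scene");a=cv2.resize(c["pixels"][170:260,200:280,::-1],None,fx=4.8,fy=5.5,interpolation=cv2.INTER_CUBIC)
c=camera("top");b=cv2.resize(c["pixels"][165:275,280:390,::-1],(390,495),interpolation=cv2.INTER_CUBIC)
cv2.imwrite("pics/fin.png",np.hstack([a,b]))
cv2.imwrite("pics/fintop.png",c["pixels"][:,:,::-1])
E
```

```text
t: 51.85
position: [372.2, -66.1, 242.7]
eef_rot: [[-1.0, -0.0, -0.001], [-0.0, 1.0, 0.001], [0.001, 0.001, -1.0]]
wrist_force: [0.5, 0.0, -0.1]
gripper_width: -0.0
2641 [ 3.57730080e-04 -7.92827428e-05  8.56598536e+01]
2636 [-1.20439380e-03  2.06880253e-03  8.56726637e+01]
[ 0.71660117 -0.13133918  0.28033157] [372.00814386 -66.03120356 242.74029811]
```

View pics/fin.png

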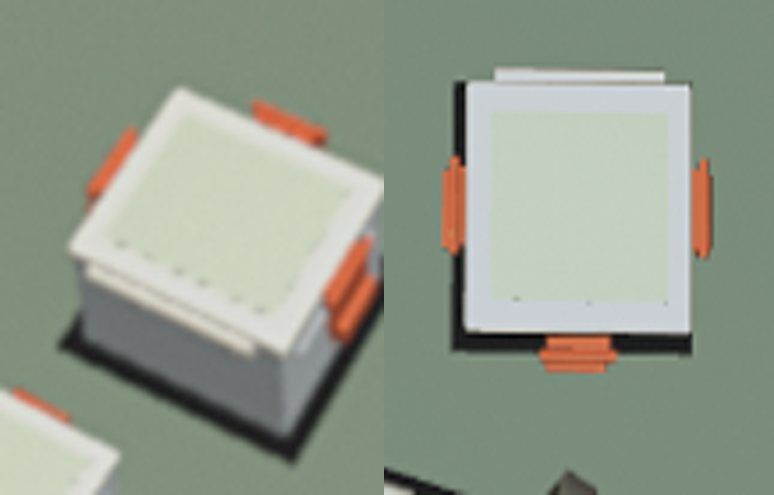

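View pics/fintop.png

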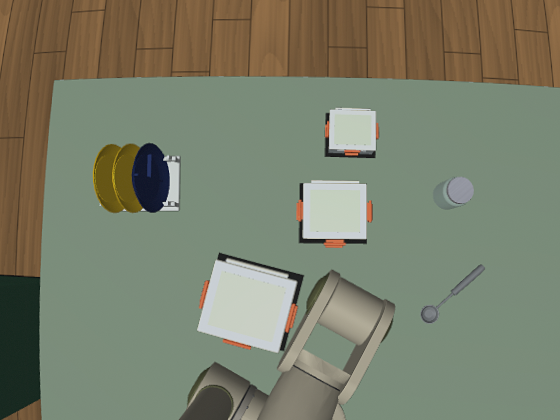

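The pictures show all three clips hanging down: left (298,211), right (369,211) and near (335,244) in the top view. The lid is level, and the rack, jar and spoon are where they were.

```bash
python3 -c "
from cell import *
print(close_job())"
```

```text
the job is handed in; nothing more can be done
None
```

I closed the middle-sized snack box and handed the job in at about 52 s. I pressed the lid down until it met its stop, then folded the left, right and near clips home one after another.

- **Lid:** I felt the stop at about 12 N. The last camera fit shows the lid level (slope about 0.001 rad or less, within noise) with its top at z ≈ 85.7 mm.
- **Clips:** I pushed each flap until the force rose steeply, to about 14–15 N on the left and right and 16 N on the near one. In the pictures all three hang straight down.
- **Forces and surroundings:** No reading passed about 16 N, though forces were only read at the end of each move. The rack, jar and spoon look unmoved, and the robot was clear of everything when I handed in.

**One disagreement on the way:** while I was folding the near clip, friction pulled upward on it by about 4 N. A camera check then hinted that the lid had lifted slightly (0.003–0.008 rad, close to the noise). By then the left and right clips were already home. I backed off and pressed the lid to its stop again, where force and height matched the first time, then finished the near clip with a downward-sloping push.

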